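# Return the cleaned microscope objectives to their carrier in reverse order

## Task

The four microscope objectives on the grey cleaning tray are clean: move them into the four pockets of the wooden carrier in the reverse order, so that the one nearest the tray's thumb-post goes into the pocket farthest from the carrier's thumb-post, the next one into the next pocket, and so on, until the one farthest from the tray's post is in the pocket nearest the carrier's. Each must stand upright, nose up, on the floor of its own pocket. They are delicate: set them down, do not drop them or tip them over.

Things in the scene. Friction and masses are not known exactly. Their poses are not given: they have to be found in the camera images.
- lens_wide: Microscope objective, loose, upright on its foot, nose up; the shortest and widest one: plain steel cylinder 40 wide, 44 tall, flat top with a large lens; foot 30 across. Round, 80 to 220 g, straight-sided from height 10 to 42: grip it there. Origin: centre of the foot's underside; z up along its axis. Starts on one of the tray's four stands. Sizes in mm.
- lens_step: Microscope objective, loose, upright on its foot, nose up; steel barrel 32 wide up to height 44, then a sharp step to a straight nose 20 wide, 53 tall in all; foot 28 across. Round, 80 to 220 g, straight-sided from height 10 to 42: grip it there. Origin: centre of the foot's underside; z up along its axis. Starts on one of the tray's four stands. Sizes in mm.
- lens_cone: Microscope objective, loose, upright on its foot, nose up; steel barrel 32 wide up to height 44, then a long cone to a nose 8 wide, 63 tall in all; foot 28 across. Round, 80 to 220 g, straight-sided from height 10 to 42: grip it there. Origin: centre of the foot's underside; z up along its axis. Starts on one of the tray's four stands. Sizes in mm.
- lens_slim: Microscope objective, loose, upright on its foot, nose up; the slimmest and tallest one: plain straight steel cylinder 26 wide, 67 tall, flat top; foot 26 across. Round, 80 to 220 g, straight-sided from height 10 to 42: grip it there. Origin: centre of the foot's underside; z up along its axis. Starts on one of the tray's four stands. Sizes in mm.
- stand_wide: Fixed round black plastic stand, 46 across, 8 high, on the tray: the one on which lens_wide stands at the start, and it never moves, so it keeps that objective's starting place. Origin: centre of its underside, 6 above the table; its flat top is 14 above the table. Sizes in mm.
- stand_step: Fixed round black plastic stand, 46 across, 8 high, on the tray: the one on which lens_step stands at the start, and it never moves, so it keeps that objective's starting place. Origin: centre of its underside, 6 above the table; its flat top is 14 above the table. Sizes in mm.
- stand_cone: Fixed round black plastic stand, 46 across, 8 high, on the tray: the one on which lens_cone stands at the start, and it never moves, so it keeps that objective's starting place. Origin: centre of its underside, 6 above the table; its flat top is 14 above the table. Sizes in mm.
- stand_slim: Fixed round black plastic stand, 46 across, 8 high, on the tray: the one on which lens_slim stands at the start, and it never moves, so it keeps that objective's starting place. Origin: centre of its underside, 6 above the table; its flat top is 14 above the table. Sizes in mm.
- tray: Cleaning tray, fixed: flat grey plastic plate 76 x 288, 6 thick. A steel thumb-post (knob 22 wide, 36 above the table) marks one end, at y = +142 (the long axis is y; post towards world +y). Origin: on the table, mid-row. Stands at y = +93, +31, -31, -93, x = 0; which objective has which varies. Tray and carrier lie side by side, either on the left. All in mm.
- carrier: Carrier, fixed: wooden block 76 x 296 with a row of four square open pockets. A steel thumb-post (knob 22 wide, 36 above the table) marks one end, at y = +142 (the long axis is y; post towards world +y). Origin: on the table, mid-row. Pocket centres at y = +93, +31, -31, -93, x = 0; each 48 x 48 inside, floor 6 and wall tops 14 above the table, walls 14 thick. All in mm.
Mind the look-alikes: they are no part of the job. What is shaped like the lens_slim but blue, purple or yellow is not meant.

How it is judged:
At the end, for the whole second after the job is handed in: Each objective stands upright (0.1 rad) in the carrier pocket mirroring its starting stand (tray y = +93, +31, -31, -93 mm to carrier y = -93, -31, +31, +93), within 13 mm of the pocket centre in x and y, foot 3 to 10 mm above the table, released and at rest (x of lens_wide in the frame of carrier between -0.013 and 0.013 m and z of lens_wide in the frame of carrier between 0.003 and 0.01 m and angle between each of lens_wide, lens_step, lens_cone, lens_slim's own z axis and vertical below 0.1 rad and linear speed of each of lens_wide, lens_step, lens_cone, lens_slim below 0.02 m/s and angular speed of each of lens_wide, lens_step, lens_cone, lens_slim below 0.2 rad/s and ((y of stand_wide in the frame of tray between 0.073 and 0.113 m and y of lens_wide in the frame of carrier between -0.106 and -0.08 m) or (y of stand_wide in the frame of tray between 0.011 and 0.051 m and y of lens_wide in the frame of carrier between -0.044 and -0.018 m) or (y of stand_wide in the frame of tray between -0.051 and -0.011 m and y of lens_wide in the frame of carrier between 0.018 and 0.044 m) or (y of stand_wide in the frame of tray between -0.113 and -0.073 m and y of lens_wide in the frame of carrier between 0.08 and 0.106 m)) and x of lens_step in the frame of carrier between -0.013 and 0.013 m and z of lens_step in the frame of carrier between 0.003 and 0.01 m and ((y of stand_step in the frame of tray between 0.073 and 0.113 m and y of lens_step in the frame of carrier between -0.106 and -0.08 m) or (y of stand_step in the frame of tray between 0.011 and 0.051 m and y of lens_step in the frame of carrier between -0.044 and -0.018 m) or (y of stand_step in the frame of tray between -0.051 and -0.011 m and y of lens_step in the frame of carrier between 0.018 and 0.044 m) or (y of stand_step in the frame of tray between -0.113 and -0.073 m and y of lens_step in the frame of carrier between 0.08 and 0.106 m)) and x of lens_cone in the frame of carrier between -0.013 and 0.013 m and z of lens_cone in the frame of carrier between 0.003 and 0.01 m and ((y of stand_cone in the frame of tray between 0.073 and 0.113 m and y of lens_cone in the frame of carrier between -0.106 and -0.08 m) or (y of stand_cone in the frame of tray between 0.011 and 0.051 m and y of lens_cone in the frame of carrier between -0.044 and -0.018 m) or (y of stand_cone in the frame of tray between -0.051 and -0.011 m and y of lens_cone in the frame of carrier between 0.018 and 0.044 m) or (y of stand_cone in the frame of tray between -0.113 and -0.073 m and y of lens_cone in the frame of carrier between 0.08 and 0.106 m)) and x of lens_slim in the frame of carrier between -0.013 and 0.013 m and z of lens_slim in the frame of carrier between 0.003 and 0.01 m and ((y of stand_slim in the frame of tray between 0.073 and 0.113 m and y of lens_slim in the frame of carrier between -0.106 and -0.08 m) or (y of stand_slim in the frame of tray between 0.011 and 0.051 m and y of lens_slim in the frame of carrier between -0.044 and -0.018 m) or (y of stand_slim in the frame of tray between -0.051 and -0.011 m and y of lens_slim in the frame of carrier between 0.018 and 0.044 m) or (y of stand_slim in the frame of tray between -0.113 and -0.073 m and y of lens_slim in the frame of carrier between 0.08 and 0.106 m))); the robot touches nothing.
It fails at once if an objective is tipped over (more than 0.6 rad from upright) (angle between any of lens_wide, lens_step, lens_cone, lens_slim's own z axis and vertical above 0.6 rad).
It fails at once if an objective is dropped (falls free of the fingers at over 0.55 m/s, some 15 mm) ((linear speed of lens_wide above 0.55 m/s and contact force between the fingers and lens_wide below 0.01 N) or (linear speed of lens_step above 0.55 m/s and contact force between the fingers and lens_step below 0.01 N) or (linear speed of lens_cone above 0.55 m/s and contact force between the fingers and lens_cone below 0.01 N) or (linear speed of lens_slim above 0.55 m/s and contact force between the fingers and lens_slim below 0.01 N)).
It also fails if it takes over 109 s, if anything falls off the work surface, if the arm or the gripper's body presses on something with over 40 N, if the wrist force passes 120 N, or if a joint passes its speed limit or range.

## Robot

A 7-joint arm with a two-finger parallel gripper is mounted at the origin on the work surface. World frame = base frame: x ahead of the robot, y to its left, z up, the work surface at z = 0. Lengths are in m, angles in rad, forces in N, time in s.
With the tool pointing down it reaches from about 0.425 to 0.825 m from the base axis. Payload 3.6 kg.
Tool frame: the origin (TCP) lies midway between the tips of the shut fingers; the grasp point (between the pads) lies 19 mm behind it; z points along the fingers, y is the line along which they close (so a half turn about z gives the same grasp; the last joint's range is limited). The gripper opens to 93 mm and grips with 3 to 60 N. Pads are 15 mm wide; open, the fingers measure 128 mm over their backs; the gripper's body (75 mm by 188 mm) begins 65 mm behind the grasp point.
Start: joints at [1.121, 0.615, -0.013, 1.423, 0.008, 1.103, -0.04], TCP at [0.267, -0.593, 0.191] pointing down, gripper open.
Joint ranges: [-3.12, 3.12], [-0.3, 2.06], [-1.34, 1.32], [0.26, 2.42], [-1.36, 4.5], [0.01, 1.98], [-2.84, 2.84]. Speed limits (rad/s): [2.79, 2.79, 3.14, 3.14, 3.14, 3.14, 3.14].

## Interface

Orientations are given as a rotation vector (axis times angle).
In Python, from cell import state, optics, job_done gives the robot as it stands. The module is installed in compiled form; this text tells all that it offers.
- The arm moves only by the shell command python3 -m creep 'ROWS' [OPENING]. ROWS is JSON, a list of rows, each a list of 6 numbers: the shift along the tool's x, y, z in cm, then the turn, a rotation vector about the tool's x, y, z in rad. In form: [[x, y, z, wx, wy, wz], ...]. A call has 1 to 10 rows; each row is the pose to reach, as a shift and turn from the pose commanded when the call began, along the tool's axes at that moment; what a row does not reach only later rows make up. A row lasts 1/10 s, in which the tool goes at most 50 mm and 8.59 degrees, less where a joint would pass 70% of its speed; a pose out of reach is approached as far as the arm can. A call with a gripper value outside its range is refused whole. OPENING is the opening in per cent of the stroke, from 0 (shut) to 100 (fully open), set as the call begins (- or left out, the last holds). The fingers move at their own pace and stop on an object; the grip force is fixed at half the most. Time passes only in rows, so rows that repeat a pose let the fingers close. It gives the time, the measured TCP pose, the force, the opening and the grip force at its end, in the units of the state.
- state(): the state, without advancing time (a new reading comes with each control period).
- optics.get_image(name): name is "side" or "top"; returns a dict with "image" (384x512x3 uint8, red, green, blue), "camera_matrix" (3x3 intrinsics, pixels), "xyz" and "attitude" of the camera in the world. Camera axes: x right, y up, looking along -z (the intrinsics and any distortion apply to the point x, -y, -z); pixel columns grow to the right and rows downward; lengths in m; the calibration is good to about 2 mm. A picture is of the moment at which its call begins. There is no depth.
- job_done(): hands the job in; it is judged then, once.
The state is a dict: "time": time; "joint_positions": joint angles; "joint_vel": joint speeds; "tau": joint torques, N m; "ee_pos": TCP position; "eef_rot": TCP orientation; "wrist_force": force on the tool from outside, world axes, zero at the start; "ft_torque": the same for the moment, N m; "grip_width": finger opening in m; "gripper_force": force on a finger pad.
Only numpy, scipy, OpenCV 4.12 (cv2) and the standard library are available. Lean on these libraries where they do the work, as an engineer would, in place of code of your own. Each camera call takes 0.05 s, during which the arm holds its last target. There are 200 camera calls.

## Working session

There is one attempt and no reset: what is moved stays moved. The work goes in short steps, Python scripts to look and compute and a shell command to move; the robot and the scene stay as the last step left them, time stands still between calls to the robot, and variables do not carry over. Pictures are saved under pics/ and viewed, at most 14 in all, crops included, and the job is handed in when it is done.

```bash
mkdir -p pics
cat > h.py <<'E'
import numpy as np, cv2
from scipy.spatial.transform import Rotation as R
from cell import state, optics
def shot(n,f):
    d=optics.get_image(n); cv2.imwrite('pics/'+f,d['image'][:,:,::-1]); return d
def rot(a):
    a=np.array(a,float); 
    return R.from_matrix(a) if a.shape==(3,3) else (R.from_rotvec(a) if a.size==3 else R.from_quat(a))
def ray(d,u,v):
    p=np.linalg.inv(d['camera_matrix'])@[u,v,1]; return rot(d['attitude']).apply([p[0],-p[1],-p[2]])
def onz(d,u,v,z):
    r=ray(d,u,v); o=np.array(d['xyz']); return o+r*(z-o[2])/r[2]
def proj(d,P):
    c=rot(d['attitude']).inv().apply(np.array(P)-d['xyz']); p=d['camera_matrix']@[c[0],-c[1],-c[2]]; return p[:2]/p[2]
E
python3 - <<'E'
from h import *
for n in('top','side'):
    d=shot(n,n+'0.png'); print({k:v for k,v in d.items() if k!='image'})
s=state();print(s)
E
```

```text
{'camera_matrix': array([[474.20866518,   0.        , 253.87518796],
       [  0.        , 474.20866518, 200.84560767],
       [  0.        ,   0.        ,   1.        ]]), 'xyz': array([0.16145377, 0.05884478, 1.42669623]), 'attitude': array([ 0.17971961, -0.1901751 , -1.62954876])}
{'camera_matrix': array([[424.47614391,   0.        , 255.27820705],
       [  0.        , 424.47614391, 195.81630946],
       [  0.        ,   0.        ,   1.        ]]), 'xyz': array([-0.14584184,  0.64620077,  0.69120887]), 'attitude': array([ 0.47159068, -1.06649198, -2.13462341])}
{'time': 0.1, 'joint_positions': array([ 1.1215073 ,  0.61582361, -0.01262541,  1.4247106 ,  0.00813637,
        1.10343243, -0.04039249]), 'joint_vel': array([-0.00042804, -0.00096097, -0.00080378, -0.00569417,  0.00056224,
        0.00055829, -0.00046015]), 'tau': array([ 9.67578526e-04, -4.60043979e+01,  2.09738491e-01, -1.66245478e+01,
       -6.12595794e-02,  1.69122638e-02,  7.10066979e-05]), 'ee_pos': array([ 0.26638419, -0.59205681,  0.18990567]), 'eef_rot': array([-3.06941791e+00, -6.58854247e-01,  8.51670418e-04]), 'wrist_force': array([-0.0516435 , -0.04558373, -0.10146249]), 'ft_torque': array([-0.0383364 ,  0.07633052,  0.01450938]), 'gripper_force': 0.0, 'grip_width': 0.09255228941956328}
```

View pics/top0.png

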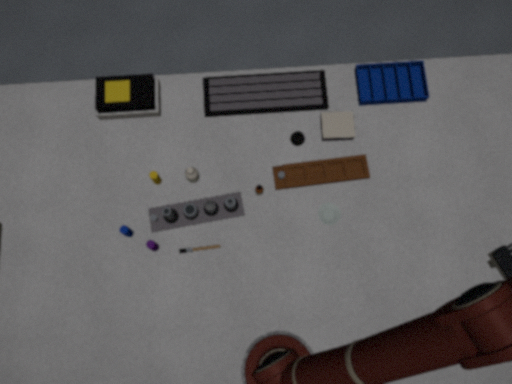

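View pics/side0.png

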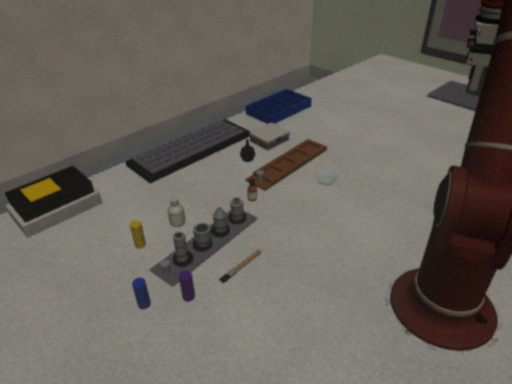

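The top view shows the tray at about (197,212) with its post at the left end. The carrier is at (321,172), with its post at left (282,174). The side view reads slim, wide, cone, step going away from the tray post. Next I'll take zoomed crops and measure.

Run:
```python
from h import *
d=optics.get_image('top');e=optics.get_image('side')
a=cv2.resize(d['image'][140:260,135:385],None,fx=3.2,fy=3.2,interpolation=cv2.INTER_CUBIC)
cv2.imwrite('pics/t1.png',a[:,:,::-1])
b=cv2.resize(e['image'][130:310,120:340],None,fx=3.3,fy=3.3,interpolation=cv2.INTER_CUBIC)
cv2.imwrite('pics/s1.png',b[:,:,::-1])
im=d['image']; hsv=cv2.cvtColor(im,cv2.COLOR_RGB2HSV)
# carrier: wood
m=((hsv[:,:,0]<20)&(hsv[:,:,1]>90)).astype(np.uint8); m[:145]=0;m[195:]=0;m[:,:268]=0;m[:,380:]=0
m=cv2.morphologyEx(m,cv2.MORPH_CLOSE,np.ones((7,7)))
def fit(m,z,name):
    c=max(cv2.findContours(m,0,1)[0],key=cv2.contourArea)[:,0]
    P=np.array([onz(d,u,v,z)[:2] for u,v in c]); r=cv2.minAreaRect((P*1000).astype(np.float32)); print(name,r,cv2.contourArea(c))
fit(m,.012,'carrier')
v=hsv[:,:,2]; print('floor',np.median(v[250:260,200:250]),'tray',v[222,160:240:8])
m2=(v<np.median(v[250:260,200:250])*0.85).astype(np.uint8); m2[:185]=0;m2[240:]=0;m2[:,:140]=0;m2[:,252:]=0
m2=cv2.morphologyEx(m2,cv2.MORPH_CLOSE,np.ones((9,9))); fit(m2,.006,'tray')
cv2.imwrite('pics/m.png',np.hstack([m,m2])*255)
```

```text
carrier ((576.7968139648438, -175.3259735107422), (73.42703247070312, 291.6832580566406), 3.5929646492004395) 1981.5
floor 118.0 tray [ 76  37  68  74  72  81 102 115 119 117]
tray ((477.07025146484375, 217.45407104492188), (80.11326599121094, 289.4411315917969), 6.807707786560059) 2235.0
```

View pics/t1.png

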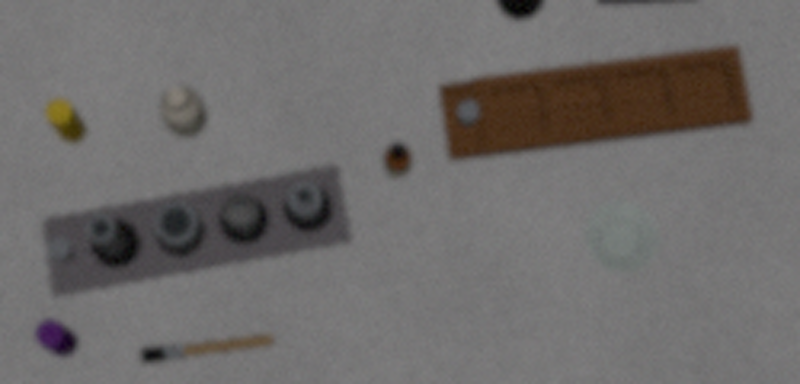

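View pics/s1.png

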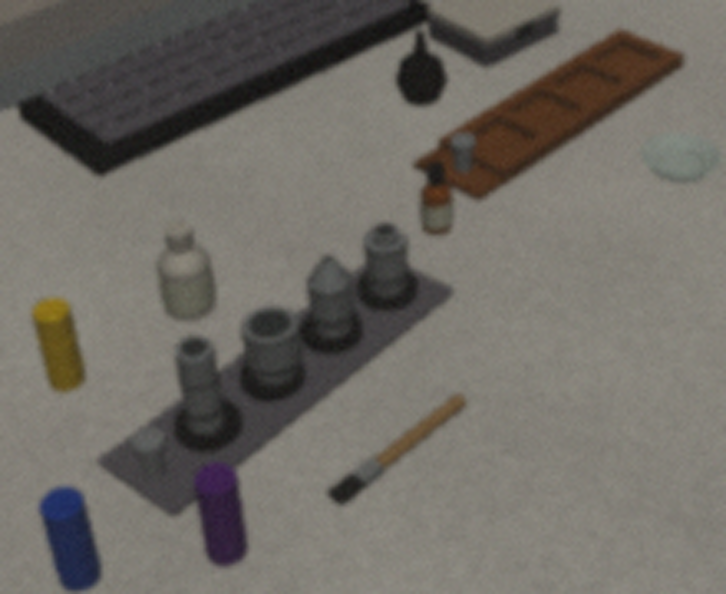

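The side crop confirms the order from the tray post: slim, wide, cone, step. The end margins also show both plates extend about 15 mm further on the post side. I'll predict the stand and pocket positions and check them against the images.

```bash
cat >> h.py <<'E'
def frame(c,ang,off):
    a=np.radians(ang); y=np.array([-np.sin(a),np.cos(a)]); o=np.array(c)/1000-y*off; x=np.array([y[1],-y[0]]); return o,x,y
T=frame((477.07,217.45),6.81,.015); C=frame((576.8,-175.3),3.59,.017)
E
python3 - <<'E'
from h import *
d=optics.get_image('top');e=optics.get_image('side')
names=['slim','wide','cone','step'];H=[.067,.044,.063,.053];ys=[.093,.031,-.031,-.093]
A=cv2.resize(d['image'][140:260,135:385],None,fx=3.2,fy=3.2,interpolation=cv2.INTER_CUBIC)[:,:,::-1].copy()
B=cv2.resize(e['image'][130:310,120:340],None,fx=3.3,fy=3.3,interpolation=cv2.INTER_CUBIC)[:,:,::-1].copy()
def circ(img,cam,o,s,c,z,r,col):
    P=np.array([(proj(cam,[c[0]+r*np.cos(t),c[1]+r*np.sin(t),z])-o+.5)*s for t in np.linspace(0,6.28,30)]).astype(np.int32)
    cv2.polylines(img,[P],True,col,1)
for (o,x,y) in (T,C): print(o,y)
for n,h,yy in zip(names,H,ys):
    p=T[0]+T[2]*yy; q=C[0]-C[2]*yy; print(n,p.round(4),q.round(4),np.hypot(*p),np.hypot(*q))
    for img,cam,o,s in((A,d,(135,140),3.2),(B,e,(120,130),3.3)):
        circ(img,cam,o,s,p,.014,.023,(0,0,255)); circ(img,cam,o,s,p,.014+h,{'slim':.013,'wide':.02,'cone':.004,'step':.01}[n],(0,255,0))
        circ(img,cam,o,s,q,.006,.024,(255,255,0))
for F in(T,C):
    p=F[0]+F[2]*.142
    for img,cam,o,s in((A,d,(135,140),3.2),(B,e,(120,130),3.3)): circ(img,cam,o,s,p,.036,.011,(255,0,255))
cv2.imwrite('pics/t2.png',A);cv2.imwrite('pics/s2.png',B)
E
```

```text
[0.47884866 0.20255583] [-0.11857727  0.99294483]
[ 0.57786448 -0.19226664] [-0.06261633  0.99803767]
slim [0.4678 0.2949] [ 0.5837 -0.2851] 0.5530120194233633 0.6495878791091987
wide [0.4752 0.2333] [ 0.5798 -0.2232] 0.5293726150835062 0.621285238758467
cone [0.4825 0.1718] [ 0.5759 -0.1613] 0.5121878928420641 0.5980922028523223
step [0.4899 0.1102] [ 0.572  -0.0994] 0.5021210108605668 0.5806214070513779
```

View pics/t2.png

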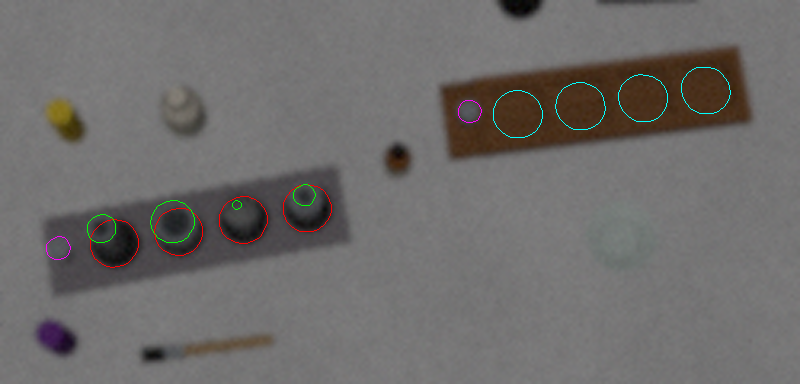

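View pics/s2.png

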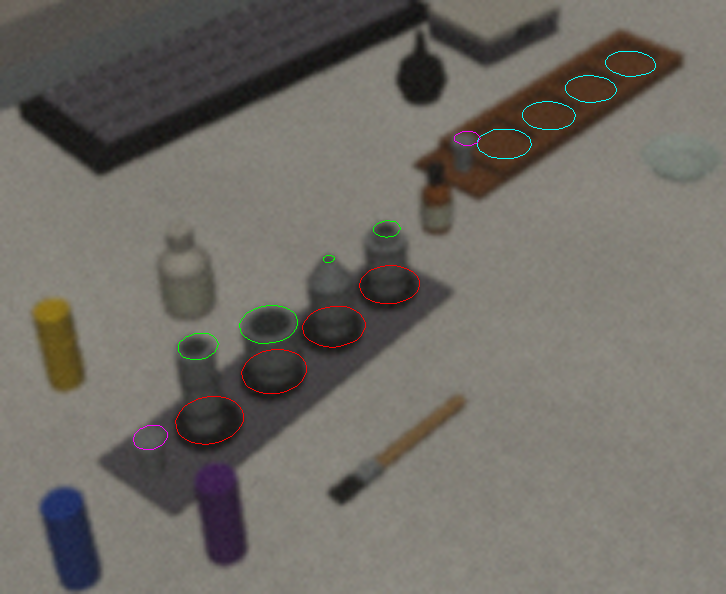

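The overlays agree with the stands, lens tops, posts and pockets to about 2 mm. I'll grip across the row, with tool y along the plate's x axis, at about 32 mm above the foot so the fingers clear the pocket walls.

```bash
cat > go.py <<'E'
# usage: go.py x y z yaw(tool y dir, deg): row from the present pose
import sys; from h import *
x,y,z,a=map(float,sys.argv[1:5]); s=state(); Rc=rot(s['eef_rot']); a=np.radians(a)
Y=np.array([np.cos(a),np.sin(a),0]); Z=np.array([0,0,-1.]); Rt=R.from_matrix(np.column_stack([np.cross(Y,Z),Y,Z]))
print('pos',np.round(s['ee_pos'],4),'t',s['time'],'row',np.round(Rc.inv().apply(np.array([x,y,z])-s['ee_pos'])*100,2),np.round((Rc.inv()*Rt).as_rotvec(),4))
E
python3 go.py .50 -.10 .19 6.8; python3 go.py .4899 .1102 .12 6.8
```

```text
pos [ 0.2666 -0.5925  0.1906] t 0.3 row [ 41.49 -35.33   0.09] [-7.0000e-04 -5.0000e-04 -1.2666e+00]
pos [ 0.2666 -0.5925  0.1906] t 0.3 row [ 49.2  -54.91   7.1 ] [-7.0000e-04 -5.0000e-04 -1.2666e+00]
```

```bash
python3 -m creep '[[2,-1.7,0,0,0,-0.06],[6,-5.2,0,0,0,-0.19],[10,-8.6,0,0,0,-0.32],[14,-12,0,0,0,-0.45],[18,-15.4,0,0,0,-0.58],[22,-18.8,0,0,0,-0.71],[26,-22.2,0,0,0,-0.84],[30,-25.6,0,0,0,-0.97],[34,-29,0,0,0,-1.1],[37,-31.5,0,0,0,-1.2]]' 100; python3 go.py .4899 .1102 .12 6.8
```

```text
time: 1.3
ee_pos: [0.4713, -0.1608, 0.1913]
eef_rot: [2.158, 2.282, 0.0]
wrist_force: [0.5, -0.7, -0.8]
grip_width: 0.0929
gripper_force: 0.0
pos [ 0.4713 -0.1608  0.1913] t 1.3 row [26.95  3.37  7.12] [ 0.0007  0.0006 -0.0626]
```

```bash
python3 -m creep '[[4,0.5,0,0,0,-0.0626],[8,1,0,0,0,-0.0626],[12,1.5,1,0,0,-0.0626],[16,2,2,0,0,-0.0626],[20,2.5,3,0,0,-0.0626],[23.5,2.9,4.5,0,0,-0.0626],[26,3.3,6,0,0,-0.0626],[27,3.4,7,0,0,-0.0626],[27,3.4,7.1,0,0,-0.0626],[27,3.4,7.1,0,0,-0.0626]]'
python3 - <<'E'
from h import *
a=[]
for n in('top','side'):
    d=optics.get_image(n); u=proj(d,[.49,.11,.05]); u=u.astype(int); a.append(cv2.resize(d['image'][max(0,u[1]-50):u[1]+50,u[0]-65:u[0]+65],(400,308),interpolation=cv2.INTER_CUBIC))
cv2.imwrite('pics/g1.png',np.hstack(a)[:,:,::-1])
E
python3 go.py .4899 .1102 .027 6.8
```

```text
time: 2.3
ee_pos: [0.4906, 0.1072, 0.1199]
eef_rot: [2.092, 2.343, -0.002]
wrist_force: [-0.4, -0.7, -0.2]
grip_width: 0.0928
gripper_force: 0.0
pos [0.4911 0.1069 0.1205] t 2.4 row [ 0.35 -0.09  9.35] [ 0.0008  0.0012 -0.0073]
```

View pics/g1.png

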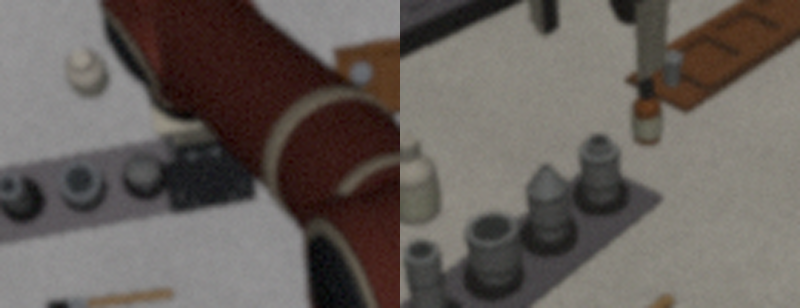

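The top view shows the gripper body over the step lens. In the side view the fingers sit on either side, at (545,10) and (655,40). I'll descend and grip.

```bash
python3 -m creep '[[0.3,0,1.5,0,0,-0.007],[0.3,0,3.5,0,0,-0.007],[0.3,0,5.5,0,0,-0.007],[0.3,0,7.5,0,0,-0.007],[0.3,0,8.8,0,0,-0.007],[0.3,0,9.3,0,0,-0.007],[0.3,0,9.3,0,0,-0.007]]'; python3 go.py .4899 .1102 .027 6.8; python3 -m creep '[[0,0,0,0,0,0],[0,0,0,0,0,0],[0,0,0,0,0,0],[0,0,0,0,0,0],[0,0,0,0,0,0],[0,0,0,0,0,0],[0,0,0,0,0,0],[0,0,0,0,0,0]]' 0
```

```text
time: 3.1
ee_pos: [0.4904, 0.1109, 0.027]
eef_rot: [2.084, 2.35, -0.001]
wrist_force: [0.5, 0.3, 0.8]
grip_width: 0.093
gripper_force: 0.0
pos [0.4904 0.1109 0.027 ] t 3.1 row [-0.06 -0.06  0.  ] [-0.0002  0.0006  0.0012]
time: 3.9
ee_pos: [0.4902, 0.112, 0.027]
eef_rot: [-2.082, -2.352, 0.0]
wrist_force: [-0.5, -0.7, 0.4]
grip_width: 0.0334
gripper_force: 0.3
```

```bash
python3 -m creep '[[0,0,0,0,0,0],[0,0,0,0,0,0],[0,0,0,0,0,0]]'; python3 -m creep '[[0,0,-0.4,0,0,0],[0,0,-1.2,0,0,0],[0,0,-2.5,0,0,0],[0,0,-4.2,0,0,0],[0,0,-5.9,0,0,0],[0,0,-7.2,0,0,0],[0,0,-7.8,0,0,0],[0,0,-8,0,0,0],[0,0,-8,0,0,0]]'; python3 go.py .572 -.0994 .10 3.6
```

```text
time: 4.2
ee_pos: [0.4901, 0.112, 0.0269]
eef_rot: [-2.082, -2.352, 0.0]
wrist_force: [-0.4, 0.3, 0.6]
grip_width: 0.0301
gripper_force: 30.0
time: 5.1
ee_pos: [0.4901, 0.1119, 0.107]
eef_rot: [-2.082, -2.352, 0.0]
wrist_force: [-0.3, -0.3, -0.4]
grip_width: 0.0301
gripper_force: 30.0
pos [0.4901 0.1119 0.107 ] t 5.1 row [-21.97   5.57   0.7 ] [-0.      0.      0.0588]
```

```bash
python3 -m creep '[[-1,0.3,0,0,0,0.003],[-3.5,0.9,0.1,0,0,0.01],[-7,1.8,0.2,0,0,0.02],[-10.5,2.7,0.3,0,0,0.03],[-14,3.6,0.4,0,0,0.04],[-17.5,4.4,0.6,0,0,0.05],[-20.3,5.1,0.7,0,0,0.057],[-21.6,5.4,0.7,0,0,0.059],[-22,5.6,0.7,0,0,0.059],[-22,5.6,0.7,0,0,0.059]]';python3 -m creep '[[0,0,0,0,0,0],[0,0,0,0,0,0]]'; python3 go.py .572 -.0994 .02 3.6;  python3 - <<'E'
from h import *
d=optics.get_image('side'); u=proj(d,[.57,-.1,.05]).astype(int); cv2.imwrite('pics/g2.png',cv2.resize(d['image'][u[1]-70:u[1]+50,u[0]-80:u[0]+80],None,fx=4,fy=4,interpolation=cv2.INTER_CUBIC)[:,:,::-1])
E
```

```text
time: 6.1
ee_pos: [0.5723, -0.0987, 0.0996]
eef_rot: [-2.149, -2.29, -0.001]
wrist_force: [-0.3, 0.7, -0.0]
grip_width: 0.0302
gripper_force: 30.0
time: 6.3
ee_pos: [0.5722, -0.0974, 0.1002]
eef_rot: [-2.146, -2.293, -0.001]
wrist_force: [0.4, 0.3, -0.8]
grip_width: 0.0302
gripper_force: 30.0
pos [ 0.5722 -0.0974  0.1002] t 6.3 row [-0.21 -0.04  8.02] [-0.0001 -0.0011  0.0031]
```

View pics/g2.png

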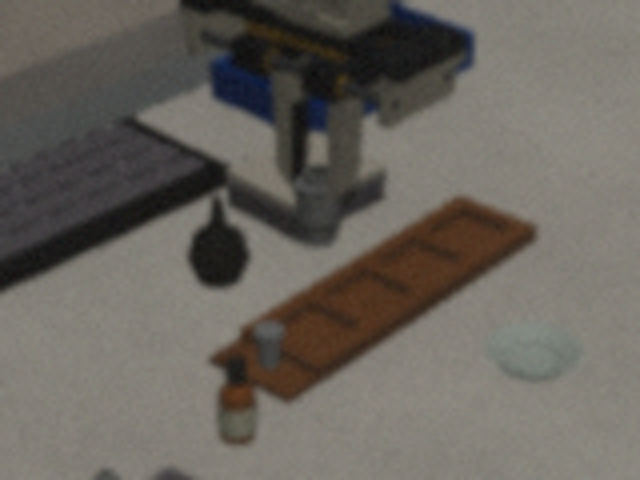

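The side view shows the lens held upright above the carrier, at about (318,205). Lower and release.

```bash
python3 -m creep '[[-0.2,0,1,0,0,0.003],[-0.2,0,3,0,0,0.003],[-0.2,0,5,0,0,0.003],[-0.2,0,6.5,0,0,0.003],[-0.2,0,7.4,0,0,0.003],[-0.2,0,7.8,0,0,0.003],[-0.2,0,8,0,0,0.003],[-0.2,0,8.08,0,0,0.003],[-0.2,0,8.08,0,0,0.003],[-0.2,0,8.08,0,0,0.003]]'; python3 -m creep '[[0,0,0,0,0,0],[0,0,0,0,0,0],[0,0,0,0,0,0],[0,0,0,0,0,0],[0,0,0,0,0,0],[0,0,0,0,0,0]]' 75;  python3 -m creep '[[0,0,-0.4,0,0,0],[0,0,-1.5,0,0,0],[0,0,-4,0,0,0],[0,0,-7,0,0,0],[0,0,-9.5,0,0,0],[0,0,-10.5,0,0,0],[0,0,-10.5,0,0,0]]'; python3 go.py .4825 .1718 .12 6.8
```

```text
time: 7.35
ee_pos: [0.5731, -0.1016, 0.0198]
eef_rot: [2.154, 2.286, 0.001]
wrist_force: [-0.5, 0.1, -1.1]
grip_width: 0.0299
gripper_force: 30.0
time: 7.95
ee_pos: [0.5727, -0.1015, 0.0192]
eef_rot: [2.154, 2.287, 0.0]
wrist_force: [0.0, 0.3, 0.8]
grip_width: 0.0692
gripper_force: 0.0
time: 8.65
ee_pos: [0.5738, -0.1016, 0.1261]
eef_rot: [2.152, 2.284, 0.003]
wrist_force: [0.0, 0.6, -0.9]
grip_width: 0.0697
gripper_force: 0.0
pos [ 0.5738 -0.1016  0.1261] t 8.65 row [27.84 -7.49  0.56] [ 0.0038  0.0009 -0.0592]
```

```bash
python3 -m creep '[[1,-0.3,0,0.002,0,-0.003],[4,-1.1,0,0.002,0,-0.01],[8,-2.2,0,0.002,0,-0.02],[12,-3.2,0.1,0.002,0,-0.03],[16,-4.3,0.2,0.002,0,-0.04],[20,-5.4,0.3,0.002,0,-0.05],[24,-6.5,0.4,0.002,0,-0.059],[26.6,-7.2,0.5,0.002,0,-0.059],[27.6,-7.5,0.5,0.002,0,-0.059],[27.8,-7.5,0.5,0.002,0,-0.059]]' 100;  python3 -m creep '[[0,0,0,0,0,0],[0,0,0,0,0,0],[0,0,0,0,0,0]]'; python3 go.py .4825 .1718 .027 6.8
python3 - <<'E'
from h import *
a=[]
for n,P in(('top',[.57,-.1,.03]),('side',[.55,0,.05])):
    d=optics.get_image(n); u=proj(d,P).astype(int); a.append(cv2.resize(d['image'][u[1]-50:u[1]+50,u[0]-65:u[0]+65],(400,308),interpolation=cv2.INTER_CUBIC))
cv2.imwrite('pics/g3.png',np.hstack(a)[:,:,::-1])
E
```

```text
time: 9.65
ee_pos: [0.4797, 0.1725, 0.1183]
eef_rot: [-2.08, -2.35, 0.005]
wrist_force: [-0.3, -0.6, -0.4]
grip_width: 0.0932
gripper_force: 0.0
time: 9.95
ee_pos: [0.4818, 0.1696, 0.119]
eef_rot: [-2.089, -2.345, 0.003]
wrist_force: [-0.3, -0.1, 1.5]
grip_width: 0.0929
gripper_force: 0.0
pos [0.4818 0.1696 0.119 ] t 9.95 row [0.21 0.12 9.2 ] [-0.0022  0.0008 -0.0032]
```

View pics/g3.png

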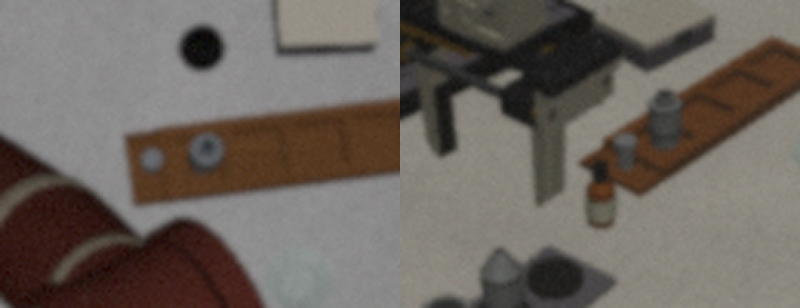

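The step lens stands upright in the pocket next to the carrier post, at (206,152) in the top crop. Now the cone.

```bash
python3 -m creep '[[0.2,0.1,1.5,-0.002,0,-0.003],[0.2,0.1,3.5,-0.002,0,-0.003],[0.2,0.1,5.5,-0.002,0,-0.003],[0.2,0.1,7.5,-0.002,0,-0.003],[0.2,0.1,8.7,-0.002,0,-0.003],[0.2,0.1,9.15,-0.002,0,-0.003],[0.2,0.1,9.2,-0.002,0,-0.003],[0.2,0.1,9.2,-0.002,0,-0.003]]'; python3 -m creep '[[0,0,0,0,0,0],[0,0,0,0,0,0],[0,0,0,0,0,0],[0,0,0,0,0,0],[0,0,0,0,0,0],[0,0,0,0,0,0],[0,0,0,0,0,0],[0,0,0,0,0,0],[0,0,0,0,0,0],[0,0,0,0,0,0]]' 0;python3 -m creep '[[0,0,0,0,0,0],[0,0,0,0,0,0]]'; python3 go.py .5759 -.1613 .10 3.6
```

```text
time: 10.85
ee_pos: [0.4823, 0.1738, 0.0278]
eef_rot: [2.082, 2.352, 0.002]
wrist_force: [-0.1, -0.1, -0.2]
grip_width: 0.0928
gripper_force: 0.0
time: 11.85
ee_pos: [0.4819, 0.1736, 0.0272]
eef_rot: [-2.082, -2.352, -0.0]
wrist_force: [0.2, 0.1, 0.5]
grip_width: 0.03
gripper_force: 30.0
time: 12.05
ee_pos: [0.4818, 0.1736, 0.0272]
eef_rot: [-2.082, -2.352, -0.0]
wrist_force: [0.0, 0.1, -0.9]
grip_width: 0.0296
gripper_force: 30.0
pos [0.4818 0.1736 0.0272] t 12.05 row [-34.38   5.27  -7.29] [ 0.0002 -0.0002  0.0588]
```

```bash
python3 -m creep '[[0,0,-0.4,0,0,0],[0,0,-1.2,0,0,0],[0,0,-2.8,0,0,0],[0,0,-4.8,0,0,0],[0,0,-6.6,0,0,0],[0,0,-7.6,0,0,0],[0,0,-8,0,0,0]]'; python3 -m creep '[[-1,0.2,0,0,0,0.003],[-4,0.6,0,0,0,0.01],[-8,1.2,0,0,0,0.015],[-12,1.8,0,0,0,0.02],[-16,2.5,0,0,0,0.028],[-20,3.1,0,0,0,0.036],[-24,3.7,0,0,0,0.043],[-28,4.3,0,0,0,0.05],[-31.5,4.8,0,0,0,0.057],[-33.5,5.1,0,0,0,0.059]]';python3 -m creep '[[-0.7,0.1,0,0,0,0],[-0.9,0.2,0,0,0,0],[-0.9,0.2,0,0,0,0],[-0.9,0.2,0,0,0,0],[-0.9,0.2,0,0,0,0]]'; python3 go.py .5759 -.1613 .0192 3.6
```

```text
time: 12.75
ee_pos: [0.4822, 0.1738, 0.1085]
eef_rot: [2.082, 2.352, 0.003]
wrist_force: [0.5, -0.5, -1.1]
grip_width: 0.03
gripper_force: 30.0
time: 13.75
ee_pos: [0.5719, -0.1587, 0.1054]
eef_rot: [-2.157, -2.283, 0.006]
wrist_force: [-0.4, -0.4, -1.1]
grip_width: 0.0298
gripper_force: 30.0
time: 14.25
ee_pos: [0.5756, -0.1598, 0.1073]
eef_rot: [-2.147, -2.292, -0.001]
wrist_force: [0.2, -0.2, -0.6]
grip_width: 0.0298
gripper_force: 30.0
pos [ 0.5756 -0.1598  0.1073] t 14.25 row [-0.16  0.02  8.81] [ 0.     -0.0008  0.0025]
```

```bash
python3 -m creep '[[-0.1,0,1,0,0,0.002],[-0.1,0,3,0,0,0.002],[-0.1,0,5.2,0,0,0.002],[-0.1,0,7,0,0,0.002],[-0.1,0,8,0,0,0.002],[-0.1,0,8.5,0,0,0.002],[-0.1,0,8.7,0,0,0.002],[-0.1,0,8.78,0,0,0.002],[-0.1,0,8.78,0,0,0.002],[-0.1,0,8.78,0,0,0.002]]'; python3 -m creep '[[0,0,0,0,0,0],[0,0,0,0,0,0],[0,0,0,0,0,0],[0,0,0,0,0,0],[0,0,0,0,0,0],[0,0,0,0,0,0]]' 75;  python3 -m creep '[[0,0,-0.4,0,0,0],[0,0,-1.5,0,0,0],[0,0,-4,0,0,0],[0,0,-7,0,0,0],[0,0,-9.5,0,0,0],[0,0,-10.5,0,0,0],[0,0,-10.5,0,0,0]]' 100; python3 go.py .4752 .2333 .12 6.8
```

```text
time: 15.25
ee_pos: [0.5762, -0.1627, 0.0201]
eef_rot: [2.152, 2.287, 0.001]
wrist_force: [-0.1, -0.5, -0.5]
grip_width: 0.03
gripper_force: 30.0
time: 15.85
ee_pos: [0.5757, -0.1626, 0.0194]
eef_rot: [-2.153, -2.288, -0.0]
wrist_force: [-0.4, -0.1, 0.4]
grip_width: 0.0686
gripper_force: 0.0
time: 16.55
ee_pos: [0.5768, -0.1628, 0.1263]
eef_rot: [2.151, 2.285, 0.003]
wrist_force: [0.2, -0.1, 0.2]
grip_width: 0.0931
gripper_force: 0.0
pos [ 0.5768 -0.1628  0.1263] t 16.55 row [40.15 -7.75  0.56] [ 0.0037  0.0012 -0.0581]
```

```bash
python3 -m creep '[[2,-0.4,0,0.002,0,-0.003],[6.5,-1.3,0,0.002,0,-0.01],[11,-2.1,0,0.002,0,-0.02],[15.5,-3,0.1,0.002,0,-0.03],[20,-3.9,0.2,0.002,0,-0.04],[24.5,-4.7,0.3,0.002,0,-0.05],[29,-5.6,0.4,0.002,0,-0.058],[33.5,-6.5,0.4,0.002,0,-0.058],[37,-7.2,0.5,0.002,0,-0.058],[39,-7.6,0.5,0.002,0,-0.058]]';  python3 -m creep '[[1,-0.1,0,0,0,0],[1.2,-0.2,0,0,0,0],[1.2,-0.2,0,0,0,0],[1.2,-0.2,0,0,0,0],[1.2,-0.2,0,0,0,0],[1.2,-0.2,0,0,0,0]]'; python3 go.py .4752 .2333 .027 6.8
python3 - <<'E'
from h import *
a=[]
for n,P in(('top',[.57,-.1,.03]),('side',[.5,.15,.05])):
    d=optics.get_image(n); u=proj(d,P).astype(int); a.append(cv2.resize(d['image'][u[1]-50:u[1]+50,u[0]-65:u[0]+65],(400,308),interpolation=cv2.INTER_CUBIC))
cv2.imwrite('pics/g4.png',np.hstack(a)[:,:,::-1])
E
```

```text
time: 17.55
ee_pos: [0.4735, 0.2256, 0.1182]
eef_rot: [-2.077, -2.352, 0.004]
wrist_force: [-0.1, 0.4, 0.3]
grip_width: 0.0926
gripper_force: 0.0
time: 18.15
ee_pos: [0.4732, 0.2327, 0.1194]
eef_rot: [-2.087, -2.346, 0.003]
wrist_force: [0.1, -0.5, 0.3]
grip_width: 0.093
gripper_force: 0.0
pos [0.4732 0.2327 0.1194] t 18.15 row [0.04 0.22 9.24] [-0.0019  0.0002 -0.0019]
```

View pics/g4.png

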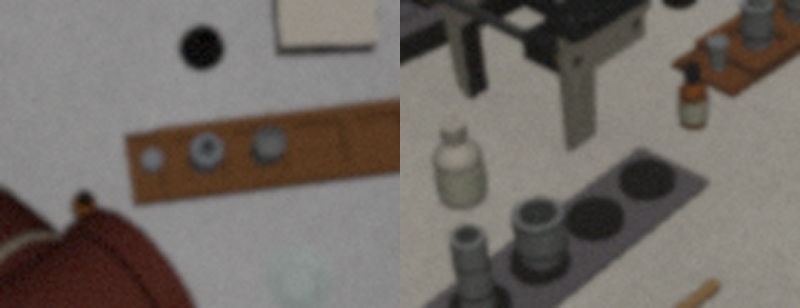

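The step and cone are both standing in their pockets, at (206,150) and (268,145). The white bottle is close to the +x finger, so I'll check clearance first.

Run:
```python
from h import *
d=optics.get_image('side'); e=optics.get_image('top')
print('base',onz(d,176,222,0),'topview@.06',onz(e,191,173,.06),onz(e,191,173,.03))
b=onz(d,176,224,0); 
for z in(.05,.06,.07,.08): print(z,proj(d,[b[0]+.015,b[1]-.01,z]))
for n,yy in(('wide',.031),('slim',.093)):
  p=T[0]+T[2]*yy; print(n,p+T[1]*.064,p+T[1]*.094)
```

```text
base [0.59423623 0.22688266 0.        ] topview@.06 [0.58434788 0.22156341 0.06      ] [0.59363072 0.22513521 0.03      ]
0.05 [173.27506174 203.99344979]
0.06 [172.75315281 200.78630539]
0.07 [172.22527438 197.54247826]
0.08 [171.69132345 194.26133543]
wide [0.53872123 0.24092606] [0.56850958 0.24448338]
slim [0.53136944 0.30248864] [0.56115779 0.30604596]
```

The bottle starts at about x = 0.577 and is about 60 mm tall, so it clears both the fingers (to 0.539) and the body (to 0.569, 110 mm up). Grip the wide lens.

```bash
python3 -m creep '[[0,0.2,1.5,-0.002,0,-0.002],[0,0.2,3.5,-0.002,0,-0.002],[0,0.2,5.5,-0.002,0,-0.002],[0,0.2,7.5,-0.002,0,-0.002],[0,0.2,8.7,-0.002,0,-0.002],[0,0.2,9.15,-0.002,0,-0.002],[0,0.2,9.25,-0.002,0,-0.002],[0,0.2,9.25,-0.002,0,-0.002]]'; python3 -m creep '[[0,0,0,0,0,0],[0,0,0,0,0,0],[0,0,0,0,0,0],[0,0,0,0,0,0],[0,0,0,0,0,0],[0,0,0,0,0,0],[0,0,0,0,0,0],[0,0,0,0,0,0],[0,0,0,0,0,0],[0,0,0,0,0,0]]' 0; python3 go.py .5798 -.2232 .107 3.6
```

```text
time: 19.15
ee_pos: [0.475, 0.2343, 0.0274]
eef_rot: [2.083, 2.351, 0.002]
wrist_force: [-0.2, 0.9, -0.7]
grip_width: 0.0929
gripper_force: 0.0
time: 20.15
ee_pos: [0.4744, 0.2339, 0.0269]
eef_rot: [-2.083, -2.351, 0.0]
wrist_force: [-0.5, -0.3, -0.2]
grip_width: 0.037
gripper_force: 30.0
pos [0.4744 0.2339 0.0269] t 20.15 row [-46.65   4.96  -8.02] [-0.0003 -0.0001  0.0578]
```

```bash
python3 -m creep '[[0,0,-0.4,0,0,0],[0,0,-1.2,0,0,0],[0,0,-2.8,0,0,0],[0,0,-4.8,0,0,0],[0,0,-6.6,0,0,0],[0,0,-7.6,0,0,0],[0,0,-8,0,0,0]]'; python3 -m creep '[[-1.5,0.2,0,0,0,0.003],[-5,0.5,0,0,0,0.01],[-9.5,1,0,0,0,0.015],[-14,1.5,0,0,0,0.02],[-18.5,2,0,0,0,0.025],[-23,2.4,0,0,0,0.03],[-27.5,2.9,0,0,0,0.035],[-32,3.4,0,0,0,0.04],[-36.5,3.9,0,0,0,0.045],[-40.5,4.3,0,0,0,0.05]]';python3 -m creep '[[-3.2,0.3,0,0,0,0.003],[-5.2,0.6,0,0,0,0.008],[-6,0.7,0,0,0,0.008],[-6.1,0.7,0,0,0,0.008],[-6.1,0.7,0,0,0,0.008],[-6.1,0.7,0,0,0,0.008]]'; python3 go.py .5798 -.2232 .0192 3.6
```

```text
time: 20.85
ee_pos: [0.4751, 0.2342, 0.1081]
eef_rot: [2.083, 2.351, 0.003]
wrist_force: [-0.5, 0.9, -1.3]
grip_width: 0.0375
gripper_force: 30.0
time: 21.85
ee_pos: [0.5645, -0.1674, 0.1054]
eef_rot: [-2.144, -2.294, 0.004]
wrist_force: [1.2, -0.2, -2.4]
grip_width: 0.0369
gripper_force: 30.0
time: 22.45
ee_pos: [0.5772, -0.2211, 0.1068]
eef_rot: [-2.146, -2.292, -0.001]
wrist_force: [-0.6, 0.7, -1.3]
grip_width: 0.0375
gripper_force: 30.0
pos [ 0.5772 -0.2211  0.1068] t 22.45 row [-0.24  0.25  8.76] [-0.0004 -0.0016  0.0027]
```

```bash
python3 -m creep '[[-0.1,0.2,1,0,0,0.002],[-0.1,0.2,3,0,0,0.002],[-0.1,0.2,5.2,0,0,0.002],[-0.1,0.2,7,0,0,0.002],[-0.1,0.2,8,0,0,0.002],[-0.1,0.2,8.5,0,0,0.002],[-0.1,0.2,8.7,0,0,0.002],[-0.1,0.2,8.76,0,0,0.002],[-0.1,0.2,8.76,0,0,0.002],[-0.1,0.2,8.76,0,0,0.002]]'; python3 -m creep '[[0,0,0,0,0,0],[0,0,0,0,0,0],[0,0,0,0,0,0],[0,0,0,0,0,0],[0,0,0,0,0,0],[0,0,0,0,0,0]]' 80;  python3 -m creep '[[0,0,-0.4,0,0,0],[0,0,-1.5,0,0,0],[0,0,-4,0,0,0],[0,0,-7,0,0,0],[0,0,-9.5,0,0,0],[0,0,-10.5,0,0,0],[0,0,-10.5,0,0,0]]' 100; python3 go.py .4678 .2949 .12 6.8
```

```text
time: 23.45
ee_pos: [0.5799, -0.2243, 0.02]
eef_rot: [2.152, 2.287, 0.001]
wrist_force: [0.1, -0.8, -0.6]
grip_width: 0.0373
gripper_force: 30.0
time: 24.05
ee_pos: [0.5794, -0.2241, 0.0192]
eef_rot: [-2.153, -2.288, -0.0]
wrist_force: [0.1, 0.5, -0.1]
grip_width: 0.0738
gripper_force: 0.0
time: 24.75
ee_pos: [0.5805, -0.2244, 0.1263]
eef_rot: [2.151, 2.285, 0.003]
wrist_force: [-0.3, 0.0, -0.8]
grip_width: 0.0928
gripper_force: 0.0
pos [ 0.5805 -0.2244  0.1263] t 24.75 row [52.52 -8.11  0.52] [ 0.0037  0.0015 -0.0581]
```

```bash
python3 -m creep '[[2,-0.3,0,0.002,0,-0.003],[6.5,-1,0,0.002,0,-0.01],[11,-1.7,0,0.002,0,-0.015],[15.5,-2.4,0.1,0.002,0,-0.02],[20,-3.1,0.2,0.002,0,-0.025],[24.5,-3.8,0.3,0.002,0,-0.03],[29,-4.5,0.4,0.002,0,-0.035],[33.5,-5.2,0.4,0.002,0,-0.04],[38,-5.9,0.5,0.002,0,-0.045],[42.5,-6.6,0.5,0.002,0,-0.05]]';  python3 -m creep '[[4.3,-0.6,0,0,0,-0.004],[7.5,-1.1,0,0,0,-0.008],[9.3,-1.4,0,0,0,-0.008],[10,-1.5,0,0,0,-0.008],[10,-1.5,0,0,0,-0.008],[10,-1.5,0,0,0,-0.008],[10,-1.5,0,0,0,-0.008]]'; python3 go.py .4678 .2949 .027 6.8
python3 - <<'E'
from h import *
a=[]
for n,P in(('top',[.57,-.15,.03]),('side',[.47,.22,.05])):
    d=optics.get_image(n); u=proj(d,P).astype(int); a.append(cv2.resize(d['image'][u[1]-50:u[1]+50,u[0]-65:u[0]+65],(400,308),interpolation=cv2.INTER_CUBIC))
cv2.imwrite('pics/g5.png',np.hstack(a)[:,:,::-1])
E
```

```text
time: 25.75
ee_pos: [0.4861, 0.197, 0.1179]
eef_rot: [-2.093, -2.339, 0.006]
wrist_force: [0.6, 0.3, 0.5]
grip_width: 0.0929
gripper_force: 0.0
time: 26.45
ee_pos: [0.4625, 0.2917, 0.1189]
eef_rot: [-2.089, -2.346, 0.004]
wrist_force: [-0.2, 0.0, 0.4]
grip_width: 0.093
gripper_force: 0.0
pos [0.4625 0.2917 0.1189] t 26.45 row [0.27 0.59 9.19] [-0.0024  0.0013 -0.003 ]
```

View pics/g5.png

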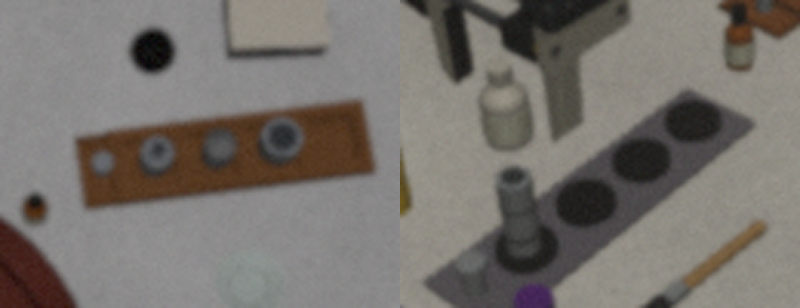

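Three lenses are placed and only slim is left. I'll check clearance to the purple cylinder before descending.

```bash
python3 - <<'E'
from h import *
d=optics.get_image('side')
print('purple base front',onz(d,188,299,0), 'centre axis est', onz(d,188,294,0))
p=T[0]+T[2]*.093; print(p-T[1]*.064, p-T[1]*.094)
E
python3 go.py .4678 .2949 .027 6.8
```

```text
purple base front [3.72949683e-01 3.53546588e-01 1.11022302e-16] centre axis est [0.38365557 0.34559883 0.        ]
[0.4042725  0.28731075] [0.37448416 0.28375343]
pos [0.4623 0.2926 0.1193] t 26.6 row [0.17 0.59 9.23] [-0.0019  0.0004 -0.002 ]
```

```bash
python3 -m creep '[[0.2,0.3,0.8,-0.002,0,-0.002],[0.2,0.6,2,-0.002,0,-0.002],[0.2,0.6,3.8,-0.002,0,-0.002],[0.2,0.6,5.7,-0.002,0,-0.002],[0.2,0.6,7.5,-0.002,0,-0.002],[0.2,0.6,8.7,-0.002,0,-0.002],[0.2,0.6,9.15,-0.002,0,-0.002],[0.2,0.6,9.25,-0.002,0,-0.002],[0.2,0.6,9.25,-0.002,0,-0.002]]'; python3 -m creep '[[0,0,0,0,0,0],[0,0,0,0,0,0],[0,0,0,0,0,0],[0,0,0,0,0,0],[0,0,0,0,0,0],[0,0,0,0,0,0],[0,0,0,0,0,0],[0,0,0,0,0,0],[0,0,0,0,0,0],[0,0,0,0,0,0]]' 0; python3 -m creep '[[0,0,0,0,0,0],[0,0,0,0,0,0]]';python3 go.py .5837 -.2851 .107 3.6
```

```text
time: 27.5
ee_pos: [0.4676, 0.2968, 0.0271]
eef_rot: [-2.083, -2.351, -0.002]
wrist_force: [0.2, -0.5, 0.5]
grip_width: 0.0931
gripper_force: 0.0
time: 28.5
ee_pos: [0.4673, 0.2965, 0.0268]
eef_rot: [-2.083, -2.351, -0.0]
wrist_force: [0.4, 0.4, -1.0]
grip_width: 0.0249
gripper_force: 30.0
time: 28.7
ee_pos: [0.4673, 0.2965, 0.0268]
eef_rot: [-2.083, -2.351, -0.0]
wrist_force: [1.0, -0.3, -0.1]
grip_width: 0.0254
gripper_force: 30.0
pos [0.4673 0.2965 0.0268] t 28.7 row [-59.14   4.55  -8.04] [ 0.0001 -0.0003  0.0578]
```

```bash
python3 -m creep '[[0,0,-0.4,0,0,0],[0,0,-1.2,0,0,0],[0,0,-2.8,0,0,0],[0,0,-4.8,0,0,0],[0,0,-6.6,0,0,0],[0,0,-7.6,0,0,0],[0,0,-8,0,0,0]]'; python3 -m creep '[[-1.5,0.1,0,0,0,0.003],[-5,0.4,0,0,0,0.01],[-9.5,0.7,0,0,0,0.015],[-14,1.1,0,0,0,0.02],[-18.5,1.4,0,0,0,0.025],[-23,1.8,0,0,0,0.03],[-27.5,2.1,0,0,0,0.035],[-32,2.5,0,0,0,0.04],[-36.5,2.8,0,0,0,0.045],[-41,3.2,0,0,0,0.05]]';python3 -m creep '[[-4.5,0.4,0,0,0,0.003],[-9,0.7,0,0,0,0.008],[-13,1,0,0,0,0.008],[-16,1.2,0,0,0,0.008],[-17.6,1.3,0,0,0,0.008],[-18.1,1.3,0,0,0,0.008],[-18.1,1.3,0,0,0,0.008],[-18.1,1.3,0,0,0,0.008],[-18.1,1.3,0,0,0,0.008]]'; python3 go.py .5837 -.2851 .0190 3.6
```

```text
time: 29.4
ee_pos: [0.4677, 0.2968, 0.1082]
eef_rot: [2.083, 2.351, 0.003]
wrist_force: [-0.5, 0.7, -0.4]
grip_width: 0.0251
gripper_force: 30.0
time: 30.4
ee_pos: [0.5468, -0.1101, 0.1056]
eef_rot: [-2.142, -2.295, 0.003]
wrist_force: [0.7, 0.4, -0.8]
grip_width: 0.0256
gripper_force: 30.0
time: 31.3
ee_pos: [0.5746, -0.2837, 0.1069]
eef_rot: [-2.146, -2.293, -0.002]
wrist_force: [-0.1, -0.4, -1.3]
grip_width: 0.025
gripper_force: 30.0
pos [ 0.5746 -0.2837  0.1069] t 31.3 row [-0.21  0.9   8.79] [ 0.0002 -0.0015  0.0034]
```

```bash
python3 -m creep '[[-0.1,0.4,0.5,0,0,0.002],[-0.1,0.9,2,0,0,0.002],[-0.1,0.9,4,0,0,0.002],[-0.1,0.9,6,0,0,0.002],[-0.1,0.9,7.6,0,0,0.002],[-0.1,0.9,8.4,0,0,0.002],[-0.1,0.9,8.7,0,0,0.002],[-0.1,0.9,8.78,0,0,0.002],[-0.1,0.9,8.78,0,0,0.002],[-0.1,0.9,8.78,0,0,0.002]]'; python3 -m creep '[[0,0,0,0,0,0],[0,0,0,0,0,0],[0,0,0,0,0,0],[0,0,0,0,0,0],[0,0,0,0,0,0],[0,0,0,0,0,0]]' 75;  python3 -m creep '[[0,0,-0.4,0,0,0],[0,0,-1.5,0,0,0],[0,0,-4,0,0,0],[0,0,-7,0,0,0],[0,0,-9.5,0,0,0],[0,0,-10.5,0,0,0],[0,0,-10.5,0,0,0]]' 100; python3 -m creep '[[1.5,0,-2,0,0,0],[6,0,-4,0,0,0],[10.5,0,-6,0,0,0],[15,0,-6,0,0,0],[19.5,0,-6,0,0,0],[24,0,-6,0,0,0],[28,0,-6,0,0,0],[31,0,-6,0,0,0],[32,0,-6,0,0,0],[32,0,-6,0,0,0]]'
python3 - <<'E'
from h import *
a=[];H=dict(slim=.067,wide=.044,cone=.063,step=.053);r=dict(slim=.013,wide=.02,cone=.004,step=.01)
for n,P in(('top',[.57,-.19,.03]),('side',[.58,-.19,.05])):
    d=optics.get_image(n); u=proj(d,P).astype(int); o=u-[65,50]
    im=cv2.resize(d['image'][o[1]:o[1]+100,o[0]:o[0]+130],(520,400),interpolation=cv2.INTER_CUBIC)
    for k,yy in zip(('slim','wide','cone','step'),(-.093,-.031,.031,.093)):
        q=C[0]+C[2]*yy
        Q=np.array([(proj(d,[q[0]+r[k]*np.cos(t),q[1]+r[k]*np.sin(t),.006+H[k]])-o+.5)*4 for t in np.linspace(0,6.28,24)]).astype(np.int32)
        cv2.polylines(im,[Q],True,(0,255,0),1)
    a.append(im)
cv2.imwrite('pics/f.png',np.vstack(a)[:,:,::-1][:,:])
x=cv2.imread('pics/f.png'); cv2.imwrite('pics/f.png',cv2.resize(x,(390,600)))
E
```

```text
time: 32.3
ee_pos: [0.5839, -0.2871, 0.0196]
eef_rot: [2.152, 2.286, 0.001]
wrist_force: [-0.1, 0.1, -1.8]
grip_width: 0.025
gripper_force: 30.0
time: 32.9
ee_pos: [0.5832, -0.2868, 0.0189]
eef_rot: [-2.153, -2.288, -0.0]
wrist_force: [0.6, 0.6, 0.6]
grip_width: 0.0675
gripper_force: 0.0
time: 33.6
ee_pos: [0.5844, -0.2871, 0.1261]
eef_rot: [2.151, 2.285, 0.002]
wrist_force: [0.4, -0.2, 0.0]
grip_width: 0.093
gripper_force: 0.0
time: 34.6
ee_pos: [0.5631, 0.0337, 0.1831]
eef_rot: [-2.149, -2.29, 0.002]
wrist_force: [0.5, 0.0, -0.4]
grip_width: 0.0928
gripper_force: 0.0
```

View pics/f.png

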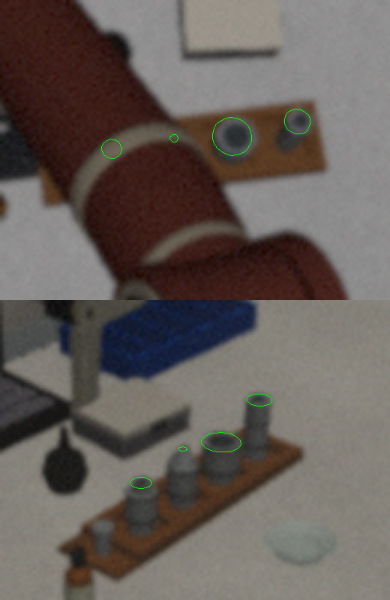

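All four lenses stand upright. In order from the carrier post they are step, cone, wide, slim, each within a few mm of its predicted outline. The gripper is clear, so I'll hand in.

```bash
python3 -m creep '[[0,0,0,0,0,0],[0,0,0,0,0,0],[0,0,0,0,0,0],[0,0,0,0,0,0],[0,0,0,0,0,0]]'; python3 -c "
from cell import job_done; print(job_done())"
```

```text
time: 35.2
ee_pos: [0.5638, 0.0324, 0.184]
eef_rot: [-2.153, -2.287, -0.0]
wrist_force: [1.3, 0.2, 0.1]
grip_width: 0.0932
gripper_force: 0.0
the job is handed in; nothing more can be done
None
```

I moved all four objectives into the carrier in reverse order (from its post: step, cone, wide, slim), and the last pictures show them upright near their pocket centres; I handed the job in at about 35 s of the 109 s allowed, and no verdict was returned.

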